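# Check the trolley brake lever's stop

## Task

Check the brake lever, the longer of the two hand levers, the one with a ball end: with the outside of the fingers press it gently in toward its grip bar until it comes up against its stop, short of the bar, and let it spring all the way back out, free of the fingers. Then press it in to its stop once more and finish while holding it there, so that the gap to the bar can be measured. Do not pinch the lever or push on the bar, and leave the shorter lever and the loose things on the bench alone.

Things in the scene. Friction and masses are not known exactly. Their poses are not given: they have to be found in the camera images.
- brake_handle: Handle to check. Trolley push bar in a fixed bench stand, left or right. Origin: centre of the base plate (90 x 190 x 10) on the bench. Black grip bar, 30 diameter, along y at height 100. On its -x side a flat aluminium lever, 165 long, 20 high (z 90 to 110), 12 thick, with a ball of 22 diameter at its tip, on a pivot at (-40, +85), runs to -y, at rest splayed 0.36 rad to -x. Stand top: z 121.
- brake_lever (a joint): Angle of the long brake lever: 0 at rest (sprung out), grows as it is pressed toward the bar, 0.30 rad against its stop, with some 30 mm left between its tip and the bar. A spring (0.3 N m at rest, 0.66 N m at the stop: 2.4 to 5.3 N at the press point) brings it back to 0 when let go. Above 0.28 counts as at its stop, below 0.03 as out.
- brake_press (a point): Point on the brake lever's outer face (away from the bar) where a hand presses: 125 mm from the pivot, at mid height (100 mm above the bench); moves with the lever, about 37 mm on an arc from rest to stop. Its x axis points from the outer face toward the bar (the way to press), y along the lever to the pivot, z up. Free space below, down to the bench or base plate.
- tilt_handle: Other handle: leave alone. Trolley push bar in a fixed bench stand, left or right. Origin: centre of the base plate (90 x 190 x 10) on the bench. Black grip bar, 30 diameter, along y at height 100. On its -x side a flat aluminium lever, 95 long, 20 high (z 90 to 110), 12 thick, with a plain end, no ball, on a pivot at (-40, +85), runs to -y, at rest splayed 0.36 rad to -x. Stand top: z 121.
- tilt_lever (a joint): Angle of the shorter lever, 0 at rest; it must stay at rest.
- bottle_white: Loose white bottle with a blue cap, 54 x 55 x 106, standing behind and between the handles. Origin under its base. Leave alone.
- timer: Loose flat timer with three keys, 68 x 62 x 19, lying in front of the handles. Origin under its base. Leave alone.
- tape_roll: Loose roll of tape, 98 x 96 x 25, lying flat in front of the left handle. Origin under its base. Leave alone.
- marker_a: Loose marker pen, 17 x 135 x 16, lying in front of the right handle. Origin under its middle. Leave alone.

How it is judged:
By the outcome, as a careful person would: the job done as asked, in the order asked, and still so for the second after the job is handed in, while the arm keeps its last pose, push and grip.
It also fails if it takes over 51 s, if anything falls off the work surface, if the arm or the gripper's body presses on something with over 40 N, if the wrist force passes 120 N, or if a joint passes its speed limit or range.

## Robot

A 7-joint arm with a two-finger parallel gripper is mounted at the origin on a cart in front of the work surface, level with it; the furniture and walls round the work are solid. World frame = base frame: x ahead of the robot, y to its left, z up, the work surface at z = 0. Lengths are in m, angles in rad, forces in N, time in s.
With the tool pointing down it reaches from about 0.4 to 0.875 m from the base axis. Payload 6.5 kg.
Tool frame: the origin (TCP) lies midway between the tips of the shut fingers; the grasp point (between the pads) lies 19 mm behind it (robot.hold_point_z is the distance from the TCP to the grasp point, in m); z points along the fingers, y is the direction in which the jaws open and shut (so a half turn about z gives the same grasp; the last joint's range is limited). The gripper opens to 85 mm and grips with 20 to 120 N. Pads are 22 mm wide; open, the fingers measure 114 mm over their backs; the gripper's body (76 mm by 85 mm) begins 54 mm behind the grasp point. The pads swing forward as they close: fully open they stand 13 mm farther back than shut.
Start: joints at [-1.183, 0.536, -0.004, 1.538, 0.003, 1.067, -0.071], TCP at [0.285, 0.584, 0.231] pointing down, gripper open.
Joint ranges: [-2.7, 2.7], [-0.37, 2.16], [-1.27, 1.26], [0.24, 2.4], [-1.31, 4.45], [0.19, 1.91], [-2.76, 2.76]. Speed limits (rad/s): [2.39, 2.39, 3.14, 3.14, 3.14, 3.14, 3.14].

## Interface

Orientations are given as a unit quaternion [x, y, z, w].
In Python, from cell import robot gives the robot as it stands.
- The arm moves only by the tool apply_moves, never from a script. Its argument "deltas" is a list of rows, each an object of numbers: "tx", "ty", "tz": the shift along the world's x, y, z in mm; "yaw": the turn about the world's z in rad. A call has 1 to 10 rows; each row shifts and turns the commanded pose from where the row before left it; what a row does not reach is not made up. A row lasts 1/10 s, in which the tool goes at most 50 mm and 8.59 degrees, less where a joint would pass 70% of its speed; a pose out of reach is approached as far as the arm can. A call is refused whole if a number of a shift passes 50 or a number of a turn 0.15, either way. A call with a gripper value outside its range is refused whole. "fingers" is the opening, from 0 (shut) to 1 (fully open), set as the call begins (left out, the last holds). The fingers move at their own pace and stop on an object; "force" is the grip in N (left out, the last holds). Time passes only in rows, so rows that do not move let the fingers close. It gives the time, the measured TCP pose, the force and the opening at its end, in the units of the state.
- robot.get_obs(): the state, without advancing time (a new reading comes with each control period).
- robot.snapshot(name): name is "side" or "top"; returns a dict with "img" (480x640x3 uint8, red, green, blue), "depth" (480x640 float32, m along the optical axis (not along the pixel's ray), 0 where there is no reading), "camera_matrix" (3x3 intrinsics, pixels), "world_to_cam" (4x4, takes a point from world to camera coordinates). Camera axes: x right, y down, z forward; pixel columns grow to the right and rows downward; lengths in m; the calibration is good to about 2 mm. A picture is of the moment at which its call begins.
- robot.job_done(): hands the job in, once; it reports no verdict.
The state is a dict: "clock": time; "joints": joint angles; "qvel": joint speeds; "joint_efforts": joint torques, N m; "tcp_pos": TCP position; "orientation": TCP orientation; "wrist_force": force on the tool from outside, world axes, zero at the start; "moment": the same for the moment, N m; "finger_gap": finger opening in m.
Only numpy, scipy, OpenCV 4.12 (cv2) and the standard library are available. Lean on these libraries where they do the work, as an engineer would, in place of code of your own. Each camera call takes 0.05 s, during which the arm holds its last target.

## Working session

There is one attempt and no reset: what is moved stays moved. The work goes in short steps, Python scripts to look and compute and a tool call to move; the robot and the scene stay as the last step left them, time stands still between calls to the robot, and variables do not carry over. Pictures are saved under pics/ and viewed, and the job is handed in when it is done.

Besides the shell and the picture viewer there is one more tool, called after "Emit:" as a command line: name --argument value ..., lists and objects as JSON in quotes. apply_moves: Moves the arm, as the interface text tells. Its arguments: {"type":"object","properties":{"deltas":{"type":"array"},"fingers":{"type":"number"},"force":{"type":"number"}},"required":["deltas"]}

```bash
mkdir -p pics
python3 - <<'E'
from cell import robot
import cv2,numpy as np,pickle
o=robot.get_obs();print(o)
for n in("top","side"):
    s=robot.snapshot(n);pickle.dump(s,open(n+".pkl","wb"));cv2.imwrite(f"pics/{n}0.png",s["img"][:,:,::-1])
    print(s["camera_matrix"],s["world_to_cam"])
E
```

```text
{'clock': 0.0, 'joints': array([-1.18318942,  0.53717116, -0.00443479,  1.53884049,  0.00260376,
        1.06731505, -0.07116975]), 'qvel': array([-0.00058896, -0.00096105,  0.00185233,  0.00210031, -0.00083905,
        0.00115399,  0.0006096 ]), 'joint_efforts': array([-7.27744609e-04, -5.83408248e+01,  1.04805429e+00, -2.59119380e+01,
        1.22475461e-02,  9.25035041e-03,  4.14337296e-05]), 'tcp_pos': array([0.2847005 , 0.58364265, 0.23042262]), 'orientation': array([ 2.24912320e-01,  9.74378623e-01, -8.54410352e-04, -1.29461686e-04]), 'wrist_force': array([-0.68048334, -0.64041913,  1.15938603]), 'moment': array([-0.00705422, -0.06773193,  0.01698451]), 'finger_gap': 0.08559433099914039}
[[437.21463183   0.         315.5714249 ]
 [  0.         437.21463183 240.58110082]
 [  0.           0.           1.        ]] [[ 0.02507979 -0.99966237 -0.00679281  0.01972045]
 [-0.97049717 -0.02271699 -0.24003997  0.5495863 ]
 [ 0.23980461  0.01261256 -0.97073924  0.80119016]
 [ 0.          0.          0.          1.        ]]
[[607.64230792   0.         320.51999667]
 [  0.         607.64230792 232.96755321]
 [  0.           0.           1.        ]] [[-0.99460332 -0.10327572 -0.00991809  0.55040308]
 [-0.08594388  0.87367518 -0.47885837  0.0722936 ]
 [ 0.05811963 -0.47542172 -0.87783614  1.14557584]
 [ 0.          0.          0.          1.        ]]
```

View pics/top0.png

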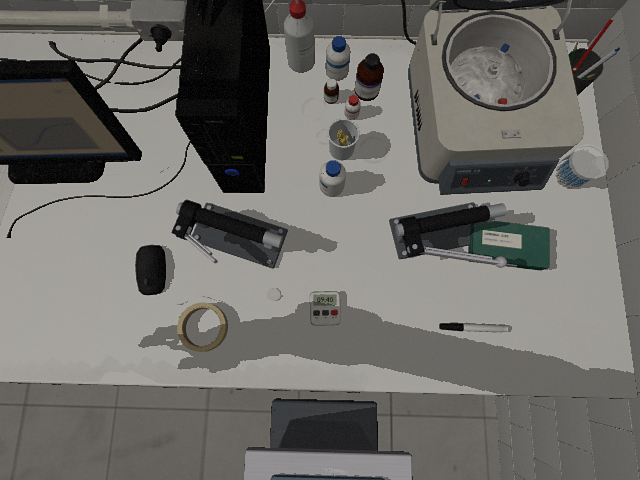

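View pics/side0.png

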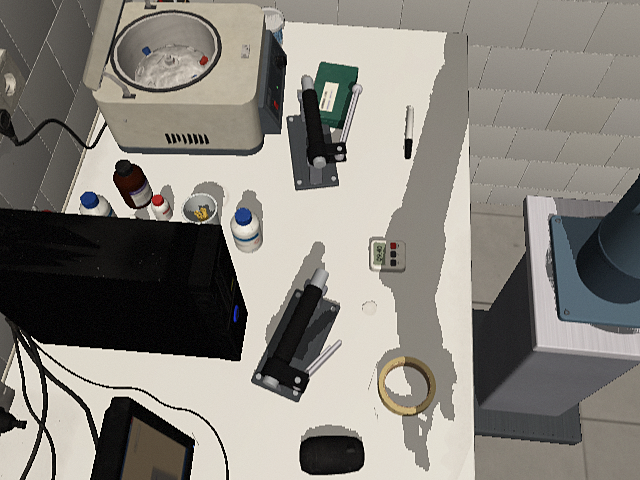

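```bash
cat > h.py <<'E'
import numpy as np,cv2,pickle
def pts(s):
    K=s["camera_matrix"];T=np.linalg.inv(s["world_to_cam"]);d=s["depth"]
    v,u=np.mgrid[:480,:640]
    P=np.stack([(u-K[0,2])/K[0,0]*d,(v-K[1,2])/K[1,1]*d,d],-1)@T[:3,:3].T+T[:3,3]
    P[d==0]=np.nan
    return P
def ray(s,u,v,z):
    K=s["camera_matrix"];T=np.linalg.inv(s["world_to_cam"])
    r=T[:3,:3]@np.array([(u-K[0,2])/K[0,0],(v-K[1,2])/K[1,1],1]);c=T[:3,3]
    return c+r*(z-c[2])/r[2]
E
python3 - <<'E'
from h import *
np.set_printoptions(precision=3,suppress=True)
for n,box,sc in(("top",(370,180,570,290),4),("side",(270,50,390,210),4)):
    s=pickle.load(open(n+".pkl","rb"));P=pts(s)
    x0,y0,x1,y1=box
    cv2.imwrite(f"pics/{n}c.png",cv2.resize(s["img"][y0:y1,x0:x1,::-1],None,fx=sc if n=="top" else 3.7,fy=sc if n=="top" else 3.7,interpolation=cv2.INTER_CUBIC))
    X=P[...,0];Y=P[...,1];Z=P[...,2]
    for (u,v) in ([(500,262),(480,259),(450,254),(430,251),(412,245),(490,213),(450,218),(410,225),(530,240),(410,250)] if n=="top" else [(357,89),(350,115),(345,138),(341,152),(307,85),(318,160),(335,80),(340,115)]):
        print(n,u,v,P[v,u])
E
```

```text
top 500 262 [ 0.505 -0.31   0.112]
top 480 259 [ 0.51  -0.274  0.111]
top 450 254 [ 0.519 -0.22   0.108]
top 430 251 [ 0.523 -0.182  0.111]
top 412 245 [ 0.532 -0.147  0.119]
top 490 213 [ 0.6   -0.299  0.11 ]
top 450 218 [ 0.586 -0.22   0.118]
top 410 225 [ 0.569 -0.143  0.123]
top 530 240 [ 0.569 -0.407  0.034]
top 410 250 [ 0.523 -0.143  0.117]
side 357 89 [ 0.51  -0.301  0.113]
side 350 115 [ 0.519 -0.236  0.11 ]
side 345 138 [ 0.524 -0.181  0.108]
side 341 152 [ 0.528 -0.144  0.113]
side 307 85 [ 0.611 -0.305  0.11 ]
side 318 160 [ 0.57  -0.123  0.11 ]
side 335 80 [ 0.562 -0.394  0.034]
side 340 115 [ 0.542 -0.296  0.035]
```

View pics/topc.png

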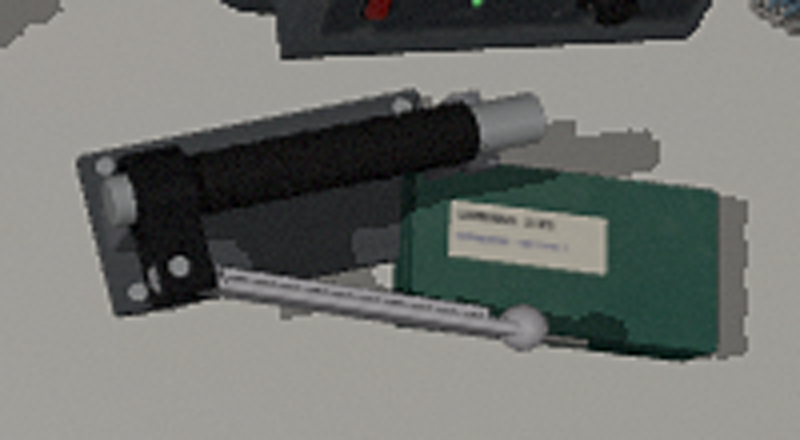

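View pics/sidec.png

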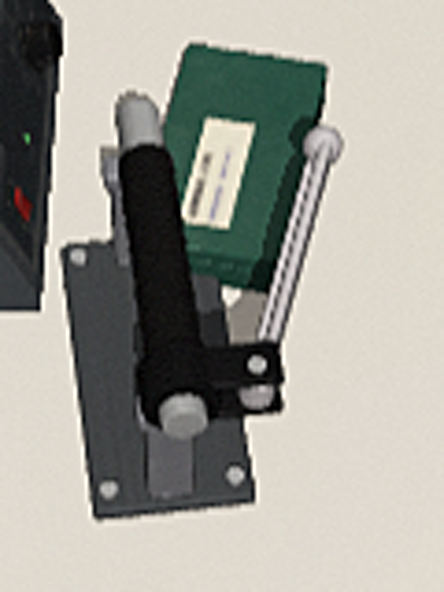

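Run:
```python
from h import *
np.set_printoptions(precision=4,suppress=True)
t=pickle.load(open("top.pkl","rb"));s=pickle.load(open("side.pkl","rb"))
pt,ps=ray(t,415,246.3,.121),ray(s,339.5,148.4,.121)
bt,bs=ray(t,500.5,262,.1),ray(s,357,88.6,.1)
print(pt,ps,bt,bs)
# bar axis, lever axis from depth pts
for n,S in(("top",t),("side",s)):
    P=pts(S);img=S["img"].astype(int).sum(-1)
    m=(P[...,2]>.085)&(P[...,0]>.54)&(P[...,0]<.63)&(P[...,1]>-.285)&(P[...,1]<-.17)
    l=(P[...,2]>.095)&(P[...,0]>.49)&(P[...,0]<.535)&(P[...,1]>-.29)&(P[...,1]<-.18)
    for k in(m,l):
        q=P[k][:,:2];vx,vy,x0,y0=cv2.fitLine(q.astype(np.float32),cv2.DIST_HUBER,0,.01,.01).ravel()
        print(n,k.sum(),"slope dx/dy",vx/vy,np.arctan(vx/vy),"x at y=-.22,-.30",x0+(-.22-y0)*vx/vy,x0+(-.3-y0)*vx/vy)
p=(pt+ps)/2;b=(bt+bs)/2;print("len",np.hypot(*(b-p)[:2]),"ang",np.arctan2(b[0]-p[0],b[1]-p[1]))
P=pts(t)
# tall things around
m=(P[...,2]>.12)&(P[...,0]>.35)&(P[...,0]<.75)&(P[...,1]<.5)
print(P[m].shape, P[m][:,0].min())
m=(P[...,2]>.15)&(P[...,0]<.7); print("tall x<.7",P[m][:, :].min(0) if m.any() else None,P[m].max(0) if m.any() else None)
```

```text
[ 0.529  -0.1518  0.121 ] [ 0.5315 -0.1457  0.121 ] [ 0.5075 -0.3159  0.1   ] [ 0.5104 -0.3141  0.1   ]
top 942 slope dx/dy -0.27386487 -0.2673106 x at y=-.22,-.30 0.5838887 0.6057979
top 455 slope dx/dy 0.14274095 0.14178318 x at y=-.22,-.30 0.5186049 0.5071856
side 723 slope dx/dy -0.2502515 -0.24521536 x at y=-.22,-.30 0.59058475 0.6106049
side 301 slope dx/dy 0.13549198 0.13467187 x at y=-.22,-.30 0.5227025 0.5118631
len 0.16764386719086669 ang -3.013832625691009
(20736, 3) 0.5520063668248862
tall x<.7 [ 0.6639 -0.3121  0.15  ] [0.7    0.6335 0.3362]
```

Emit:
apply_moves --deltas '[{"tx": 16,"ty": -45,"yaw": -0.1},{"tx": 16,"ty": -45,"yaw": -0.1},{"tx": 16,"ty": -45,"yaw": -0.1},{"tx": 16,"ty": -45,"yaw": -0.1},{"tx": 16,"ty": -45,"yaw": -0.1},{"tx": 16,"ty": -45,"yaw": -0.1},{"tx": 16,"ty": -45,"yaw": -0.1},{"tx": 16,"ty": -45,"yaw": -0.1},{"tx": 16,"ty": -45,"yaw": -0.1},{"tx": 16,"ty": -45,"yaw": -0.1}]' --fingers 0 --force 40

```text
schema error: expected keys tx, ty, tz, yaw
```

Emit:
apply_moves --deltas '[{"ty": -40},{"ty": -40},{"ty": -40},{"ty": -40},{"ty": -40},{"ty": -40},{"ty": -40},{"ty": -40},{"ty": -40},{"ty": -40}]'

```text
schema error: expected keys tx, ty, tz, yaw
```

Emit:
apply_moves --deltas '[{"tx": 0},{"tx": 0},{"tx": 0}]'

```text
schema error: expected keys tx, ty, tz, yaw
```

All keys are needed in each row.

Emit:
apply_moves --deltas '[{"tx": 16,"ty": -45,"tz": 0,"yaw": -0.1},{"tx": 16,"ty": -45,"tz": 0,"yaw": -0.1},{"tx": 16,"ty": -45,"tz": 0,"yaw": -0.1},{"tx": 16,"ty": -45,"tz": 0,"yaw": -0.1},{"tx": 16,"ty": -45,"tz": 0,"yaw": -0.1},{"tx": 16,"ty": -45,"tz": 0,"yaw": -0.1},{"tx": 16,"ty": -45,"tz": 0,"yaw": -0.1},{"tx": 16,"ty": -45,"tz": 0,"yaw": -0.1},{"tx": 16,"ty": -45,"tz": 0,"yaw": -0.1},{"tx": 16,"ty": -45,"tz": 0,"yaw": -0.1}]' --fingers 0 --force 40

```text
clock: 1.1
tcp_pos: [0.4451, 0.1323, 0.2313]
orientation: [0.666, 0.746, 0.0, -0.0]
wrist_force: [1.6, 0.3, 0.1]
finger_gap: 0.0
```

Emit:
apply_moves --deltas '[{"tx": 0,"ty": -40,"tz": 0,"yaw": 0},{"tx": 0,"ty": -40,"tz": 0,"yaw": 0},{"tx": 0,"ty": -40,"tz": 0,"yaw": 0},{"tx": 0,"ty": -40,"tz": 0,"yaw": 0},{"tx": 0,"ty": -40,"tz": 0,"yaw": 0},{"tx": 0,"ty": -40,"tz": 0,"yaw": 0},{"tx": 0,"ty": -40,"tz": 0,"yaw": 0},{"tx": 0,"ty": -40,"tz": 0,"yaw": 0},{"tx": 0,"ty": -40,"tz": 0,"yaw": 0},{"tx": 0,"ty": -40,"tz": 0,"yaw": 0}]'

```text
clock: 2.1
tcp_pos: [0.4446, -0.2671, 0.2311]
orientation: [0.664, 0.747, 0.0, -0.0]
wrist_force: [0.9, 0.4, -0.0]
finger_gap: 0.0002
```

Emit:
apply_moves --deltas '[{"tx": 0,"ty": -5,"tz": -30,"yaw": -0.03},{"tx": 0,"ty": 0,"tz": -30,"yaw": 0},{"tx": 0,"ty": 0,"tz": -30,"yaw": 0},{"tx": 0,"ty": 0,"tz": -30,"yaw": 0},{"tx": 0,"ty": 0,"tz": -30,"yaw": 0},{"tx": 0,"ty": 0,"tz": 0,"yaw": 0},{"tx": 0,"ty": 0,"tz": 0,"yaw": 0}]'

```text
clock: 2.8
tcp_pos: [0.4447, -0.2709, 0.0815]
orientation: [0.676, 0.737, -0.0, -0.0]
wrist_force: [-0.1, -0.9, 0.1]
finger_gap: -0.0002
```

```bash
cat > snap.py <<'E'
import sys
from cell import robot
from h import *
k=sys.argv[1];ims=[]
for n,(x0,y0,x1,y1) in(("top",(370,160,570,310)),("side",(250,50,450,200))):
    s=robot.snapshot(n);pickle.dump(s,open(n+k+".pkl","wb"))
    ims.append(cv2.resize(s["img"][y0:y1,x0:x1,::-1],(400,300),interpolation=cv2.INTER_CUBIC) if len(sys.argv)<3 else s["img"][::2,::2,::-1])
cv2.imwrite(f"pics/s{k}.png",np.hstack(ims))
o=robot.get_obs();print(o["clock"],o["tcp_pos"].round(4),o["wrist_force"].round(2),o["joints"].round(2))
E
python3 snap.py 1
```

```text
2.9 [ 0.4459 -0.2715  0.0827] [ 0.11 -0.01  1.02] [ 0.11  0.58  0.46  2.   -0.42  0.65  0.92]
```

View pics/s1.png

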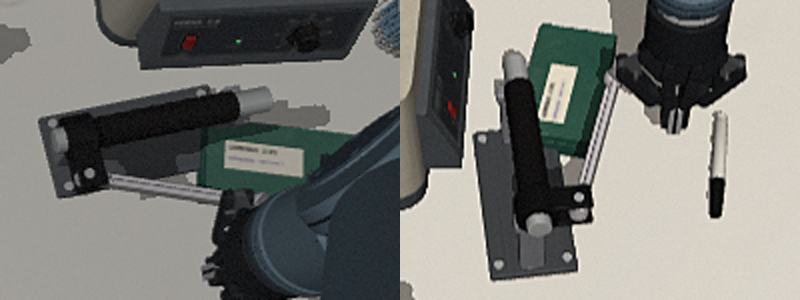

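Run:
```python
from h import *
np.set_printoptions(precision=3,suppress=True)
for n in("top1","side1"):
    P=pts(pickle.load(open(n+".pkl","rb"))).reshape(-1,3)
    m=(abs(P[:,1]+.271)<.05)&(abs(P[:,0]-.445)<.11)
    Q=P[m]
    a=.098;e=(Q[:,0]-.445)*np.cos(a)+(Q[:,1]+.271)*np.sin(a)
    for z in np.arange(.07,.26,.01):
        k=(Q[:,2]>z)&(Q[:,2]<=z+.01)
        if k.any():print(n,round(z,3),k.sum(),np.percentile(e[k],[1,50,99]))
```

```text
top1 0.08 9 [-0.011 -0.     0.058]
top1 0.09 51 [-0.013  0.011  0.074]
top1 0.1 186 [-0.014  0.071  0.084]
top1 0.11 104 [-0.007  0.067  0.08 ]
top1 0.12 38 [-0.02  -0.001  0.021]
top1 0.13 108 [-0.034 -0.019  0.032]
top1 0.14 79 [-0.044 -0.009  0.043]
top1 0.15 126 [-0.052 -0.001  0.05 ]
top1 0.16 102 [-0.06  -0.015  0.055]
top1 0.17 276 [-0.062 -0.042  0.06 ]
top1 0.18 94 [-0.052 -0.04   0.049]
top1 0.19 51 [-0.043 -0.038  0.041]
top1 0.2 12 [-0.039 -0.037  0.039]
top1 0.21 74 [-0.038 -0.013  0.028]
top1 0.22 108 [-0.037 -0.009  0.034]
top1 0.23 122 [-0.038 -0.011  0.031]
top1 0.24 117 [-0.038 -0.011  0.029]
top1 0.25 202 [-0.036 -0.009  0.028]
side1 0.08 17 [-0.006  0.006  0.011]
side1 0.09 61 [-0.01   0.012  0.077]
side1 0.1 258 [-0.009  0.07   0.087]
side1 0.11 86 [-0.008  0.062  0.079]
side1 0.12 68 [-0.027  0.001  0.032]
side1 0.13 199 [-0.033 -0.     0.039]
side1 0.14 141 [-0.041 -0.001  0.046]
side1 0.15 171 [-0.05  -0.002  0.053]
side1 0.16 190 [-0.057  0.001  0.061]
side1 0.17 292 [-0.057  0.006  0.063]
side1 0.18 209 [-0.047  0.012  0.052]
side1 0.19 95 [-0.038  0.018  0.044]
side1 0.2 23 [-0.034  0.035  0.04 ]
side1 0.21 121 [-0.032  0.006  0.04 ]
side1 0.22 161 [-0.032  0.008  0.04 ]
side1 0.23 162 [-0.031  0.008  0.039]
side1 0.24 182 [-0.032  0.011  0.04 ]
side1 0.25 284 [-0.032  0.007  0.038]
```

Emit:
apply_moves --deltas '[{"tx": 10,"ty": 0,"tz": 4,"yaw": 0},{"tx": 15,"ty": 0,"tz": 0,"yaw": 0},{"tx": 10,"ty": 0,"tz": 0,"yaw": 0},{"tx": 5,"ty": 0,"tz": 0,"yaw": 0},{"tx": 0,"ty": 0,"tz": 0,"yaw": 0},{"tx": 0,"ty": 0,"tz": 0,"yaw": 0}]'

```text
clock: 3.5
tcp_pos: [0.4845, -0.2708, 0.0853]
orientation: [0.676, 0.737, -0.0, -0.0]
wrist_force: [-0.4, -0.3, 0.3]
finger_gap: 0.0001
```

Emit:
apply_moves --deltas '[{"tx": 4,"ty": 0,"tz": 0,"yaw": 0},{"tx": 4,"ty": 0,"tz": 0,"yaw": 0},{"tx": 4,"ty": 0,"tz": 0,"yaw": 0},{"tx": 4,"ty": 0,"tz": 0,"yaw": 0},{"tx": 4,"ty": 0,"tz": 0,"yaw": 0},{"tx": 0,"ty": 0,"tz": 0,"yaw": 0},{"tx": 0,"ty": 0,"tz": 0,"yaw": 0}]'

```text
clock: 4.2
tcp_pos: [0.5045, -0.2711, 0.0851]
orientation: [0.676, 0.737, -0.0, -0.0]
wrist_force: [-2.9, -3.6, -0.1]
finger_gap: -0.0001
```

```bash
python3 snap.py 2
```

```text
4.3 [ 0.5044 -0.271   0.0852] [-3.46 -2.41 -0.72] [ 0.07  0.65  0.46  1.87 -0.42  0.72  0.86]
```

View pics/s2.png

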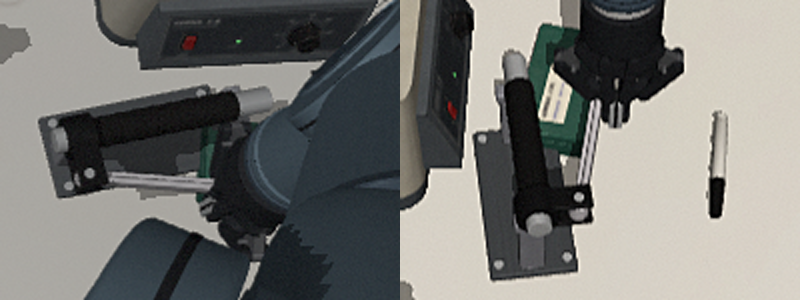

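Emit:
apply_moves --deltas '[{"tx": 4,"ty": 0,"tz": 0,"yaw": 0},{"tx": 4,"ty": 0,"tz": 0,"yaw": 0},{"tx": 4,"ty": 0,"tz": 0,"yaw": 0},{"tx": 4,"ty": 0,"tz": 0,"yaw": 0},{"tx": 3,"ty": 0,"tz": 0,"yaw": 0},{"tx": 0,"ty": 0,"tz": 0,"yaw": 0},{"tx": 0,"ty": 0,"tz": 0,"yaw": 0}]'

```text
clock: 5.0
tcp_pos: [0.5237, -0.2709, 0.0852]
orientation: [0.676, 0.737, -0.0, -0.0]
wrist_force: [-4.6, -2.9, -0.4]
finger_gap: 0.0
```

Emit:
apply_moves --deltas '[{"tx": 3,"ty": 0,"tz": 0,"yaw": 0},{"tx": 0,"ty": 0,"tz": 0,"yaw": 0},{"tx": 0,"ty": 0,"tz": 0,"yaw": 0}]'

```text
clock: 5.3
tcp_pos: [0.5266, -0.2707, 0.0852]
orientation: [0.676, 0.737, -0.0, -0.0]
wrist_force: [-5.0, -2.0, 1.7]
finger_gap: 0.0002
```

Emit:
apply_moves --deltas '[{"tx": 2,"ty": 0,"tz": 0,"yaw": 0},{"tx": 0,"ty": 0,"tz": 0,"yaw": 0},{"tx": 0,"ty": 0,"tz": 0,"yaw": 0}]'

```text
clock: 5.6
tcp_pos: [0.5285, -0.2705, 0.0851]
orientation: [0.676, 0.737, -0.0, -0.001]
wrist_force: [-5.8, -3.1, 1.4]
finger_gap: 0.0001
```

Emit:
apply_moves --deltas '[{"tx": 2,"ty": 0,"tz": 0,"yaw": 0},{"tx": 0,"ty": 0,"tz": 0,"yaw": 0},{"tx": 0,"ty": 0,"tz": 0,"yaw": 0}]'

```text
clock: 5.9
tcp_pos: [0.5305, -0.2703, 0.0851]
orientation: [0.676, 0.737, -0.0, -0.001]
wrist_force: [-5.7, -1.8, 1.8]
finger_gap: 0.0
```

Emit:
apply_moves --deltas '[{"tx": 1,"ty": 0,"tz": 0,"yaw": 0},{"tx": 0,"ty": 0,"tz": 0,"yaw": 0},{"tx": 0,"ty": 0,"tz": 0,"yaw": 0}]'

```text
clock: 6.2
tcp_pos: [0.5307, -0.2703, 0.0851]
orientation: [0.676, 0.737, -0.0, -0.001]
wrist_force: [-7.2, -1.5, 3.3]
finger_gap: 0.0001
```

Emit:
apply_moves --deltas '[{"tx": 1,"ty": 0,"tz": 0,"yaw": 0},{"tx": 0,"ty": 0,"tz": 0,"yaw": 0},{"tx": 0,"ty": 0,"tz": 0,"yaw": 0}]'

```text
clock: 6.5
tcp_pos: [0.5309, -0.2703, 0.085]
orientation: [0.676, 0.737, -0.001, -0.002]
wrist_force: [-9.3, -0.8, 5.4]
finger_gap: 0.0003
```

```bash
python3 snap.py 3
python3 - <<'E'
from h import *
for k in("","3"):
  for n in("top","side"):
    s=pickle.load(open(n+k+".pkl","rb"));P=pts(s).reshape(-1,3)
    # lever visible part near pivot: points between, z .1-.113
    m=(P[:,2]>.1)&(P[:,2]<.1135)&(P[:,1]<-.175)&(P[:,1]>-.235)&(P[:,0]>.505)&(P[:,0]<.555)
    q=P[m][:,:2].astype(np.float32)
    vx,vy,x0,y0=cv2.fitLine(q,cv2.DIST_HUBER,0,.01,.01).ravel()
    print(k,n,len(q),"ang",np.arctan(vx/vy),"x at -.21",x0+(-.21-y0)*vx/vy)
E
```

```text
6.6 [ 0.5309 -0.2703  0.085 ] [-10.01  -0.81   5.43] [ 0.06  0.68  0.46  1.8  -0.42  0.76  0.83]
 top 224 ang 0.16928752 x at -.21 0.52054733
 side 163 ang 0.12759061 x at -.21 0.52424264
3 top 121 ang -0.027384713 x at -.21 0.5410988
3 side 161 ang -0.16764256 x at -.21 0.5433262
```

View pics/s3.png

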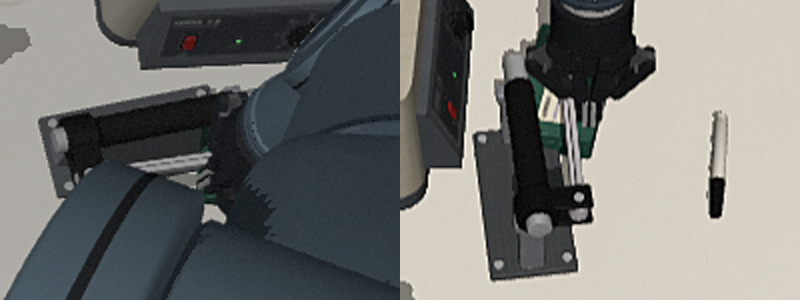

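Run:
```python
from h import *
np.set_printoptions(precision=3,suppress=True)
for n in("top3","side3"):
    P=pts(pickle.load(open(n+".pkl","rb"))).reshape(-1,3)
    Q=P[(abs(P[:,1]+.262)<.03)&(P[:,0]>.53)&(P[:,0]<.63)&(P[:,2]>.09)&(P[:,2]<.2)]
    for z in np.arange(.09,.19,.01):
        k=(Q[:,2]>z)&(Q[:,2]<=z+.01)
        if k.any():print(n,round(z,3),k.sum(),"x",np.percentile(Q[k,0],[2,50,98]),"y",np.percentile(Q[k,1],[2,98]))
```

```text
top3 0.09 22 x [0.532 0.54  0.58 ] y [-0.264 -0.234]
top3 0.1 175 x [0.534 0.553 0.614] y [-0.28  -0.233]
top3 0.11 290 x [0.539 0.592 0.609] y [-0.272 -0.233]
top3 0.12 12 x [0.531 0.533 0.541] y [-0.263 -0.256]
top3 0.13 34 x [0.532 0.542 0.562] y [-0.266 -0.255]
top3 0.14 34 x [0.533 0.556 0.572] y [-0.263 -0.255]
top3 0.15 50 x [0.534 0.563 0.579] y [-0.26  -0.252]
top3 0.16 36 x [0.535 0.571 0.584] y [-0.26  -0.252]
top3 0.17 94 x [0.571 0.583 0.591] y [-0.277 -0.253]
top3 0.18 38 x [0.575 0.582 0.588] y [-0.275 -0.255]
side3 0.09 34 x [0.53  0.54  0.616] y [-0.274 -0.243]
side3 0.1 226 x [0.532 0.557 0.619] y [-0.29  -0.233]
side3 0.11 290 x [0.533 0.598 0.614] y [-0.29  -0.233]
side3 0.12 35 x [0.531 0.535 0.553] y [-0.279 -0.257]
side3 0.13 88 x [0.531 0.551 0.566] y [-0.279 -0.254]
side3 0.14 85 x [0.538 0.56  0.574] y [-0.278 -0.253]
side3 0.15 76 x [0.536 0.568 0.584] y [-0.279 -0.251]
side3 0.16 94 x [0.532 0.564 0.589] y [-0.264 -0.25 ]
side3 0.17 155 x [0.531 0.578 0.594] y [-0.276 -0.25 ]
side3 0.18 114 x [0.533 0.559 0.589] y [-0.27  -0.248]
```

Emit:
apply_moves --deltas '[{"tx": -5,"ty": 0,"tz": 0,"yaw": 0},{"tx": -8,"ty": 0,"tz": 0,"yaw": 0},{"tx": -8,"ty": 0,"tz": 0,"yaw": 0},{"tx": -8,"ty": 0,"tz": 0,"yaw": 0},{"tx": -8,"ty": 0,"tz": 0,"yaw": 0},{"tx": -8,"ty": 0,"tz": 0,"yaw": 0},{"tx": -10,"ty": 0,"tz": 0,"yaw": 0},{"tx": -10,"ty": 0,"tz": 0,"yaw": 0},{"tx": 0,"ty": 0,"tz": 0,"yaw": 0},{"tx": 0,"ty": 0,"tz": 0,"yaw": 0}]'

```text
clock: 7.6
tcp_pos: [0.4683, -0.2709, 0.0855]
orientation: [0.676, 0.737, 0.0, 0.0]
wrist_force: [0.6, 0.7, 0.3]
finger_gap: -0.0006
```

```bash
python3 snap.py 4
python3 - <<'E'
from h import *
for k in("","4"):
  for n in("top","side"):
    s=pickle.load(open(n+k+".pkl","rb"));P=pts(s).reshape(-1,3)
    m=(P[:,2]>.1)&(P[:,2]<.1135)&(P[:,1]<-.175)&(P[:,1]>-.235)&(P[:,0]>.505)&(P[:,0]<.555)
    q=P[m][:,:2].astype(np.float32)
    vx,vy,x0,y0=cv2.fitLine(q,cv2.DIST_HUBER,0,.01,.01).ravel()
    print(k,n,len(q),"ang",np.arctan(vx/vy),"x at -.21",x0+(-.21-y0)*vx/vy)
E
```

```text
7.7 [ 0.4686 -0.2708  0.0854] [ 0.88 -0.68 -0.14] [ 0.09  0.61  0.46  1.95 -0.42  0.68  0.9 ]
 top 224 ang 0.16928752 x at -.21 0.52054733
 side 163 ang 0.12759061 x at -.21 0.52424264
4 top 227 ang 0.14219053 x at -.21 0.5211579
4 side 162 ang 0.13487299 x at -.21 0.5242442
```

View pics/s4.png

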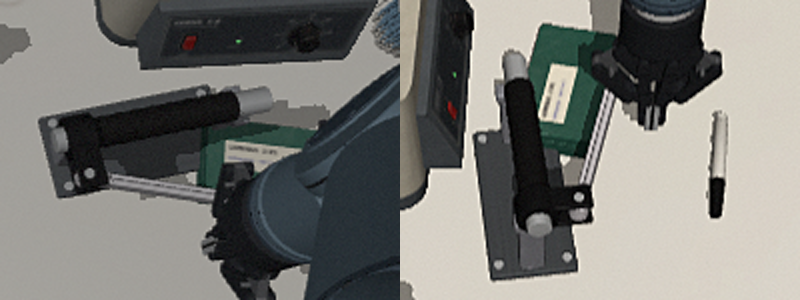

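The lever is back at its rest line in both views, and the fingers stand about 25 mm clear of it. Next is the second press.

Emit:
apply_moves --deltas '[{"tx": 10,"ty": 0,"tz": 0,"yaw": 0},{"tx": 8,"ty": 0,"tz": 0,"yaw": 0},{"tx": 5,"ty": 0,"tz": 0,"yaw": 0},{"tx": 5,"ty": 0,"tz": 0,"yaw": 0},{"tx": 5,"ty": 0,"tz": 0,"yaw": 0},{"tx": 5,"ty": 0,"tz": 0,"yaw": 0},{"tx": 5,"ty": 0,"tz": 0,"yaw": 0},{"tx": 5,"ty": 0,"tz": 0,"yaw": 0},{"tx": 4,"ty": 0,"tz": 0,"yaw": 0},{"tx": 4,"ty": 0,"tz": 0,"yaw": 0}]'

```text
clock: 8.7
tcp_pos: [0.5234, -0.2713, 0.0851]
orientation: [0.676, 0.737, -0.001, -0.0]
wrist_force: [-5.6, -2.6, 0.2]
finger_gap: -0.0002
```

Emit:
apply_moves --deltas '[{"tx": 3,"ty": 0,"tz": 0,"yaw": 0},{"tx": 2,"ty": 0,"tz": 0,"yaw": 0},{"tx": 2,"ty": 0,"tz": 0,"yaw": 0},{"tx": 1,"ty": 0,"tz": 0,"yaw": 0},{"tx": 1,"ty": 0,"tz": 0,"yaw": 0},{"tx": 0,"ty": 0,"tz": 0,"yaw": 0},{"tx": 0,"ty": 0,"tz": 0,"yaw": 0},{"tx": 0,"ty": 0,"tz": 0,"yaw": 0}]'

```text
clock: 9.5
tcp_pos: [0.5309, -0.2707, 0.085]
orientation: [0.676, 0.737, -0.001, -0.002]
wrist_force: [-8.6, -0.5, 4.4]
finger_gap: -0.0002
```

```bash
python3 snap.py 5
python3 - <<'E'
from h import *
for k in("","3","5"):
  for n in("side",):
    s=pickle.load(open(n+k+".pkl","rb"));P=pts(s).reshape(-1,3)
    m=(P[:,2]>.1)&(P[:,2]<.1135)&(P[:,1]<-.175)&(P[:,1]>-.235)&(P[:,0]>.505)&(P[:,0]<.555)
    q=P[m][:,:2].astype(np.float32)
    vx,vy,x0,y0=cv2.fitLine(q,cv2.DIST_HUBER,0,.01,.01).ravel()
    print(k,n,len(q),"ang",np.arctan(vx/vy),"x at -.21",x0+(-.21-y0)*vx/vy)
E
```

```text
9.6 [ 0.5309 -0.2707  0.085 ] [-8.6  -0.22  4.7 ] [ 0.06  0.68  0.46  1.8  -0.42  0.76  0.83]
 side 163 ang 0.12759061 x at -.21 0.52424264
3 side 161 ang -0.16764256 x at -.21 0.5433262
5 side 159 ang -0.17627163 x at -.21 0.5433041
```

View pics/s5.png

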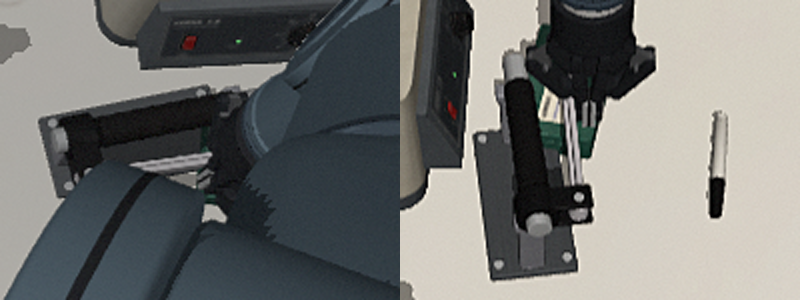

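```bash
python3 -c "
from cell import robot
print(robot.job_done())"
```

```text
the job is handed in; nothing more can be done
None
```

I pressed the brake lever (right-hand handle, ball end) to its stop with the back of the shut fingers and let it spring fully out. I then pressed it to the stop again, handed the job in at about 9.6 s and left it held there.

- **Presses:** both times the fingers stopped at x ≈ 0.531, with the wrist force rising to about 9–10 N. The side view put the lever about 0.30 rad from rest on each press.
- **Release:** the lever returned to its rest line within the measuring noise in both views. The fingers stood about 25 mm clear of it with almost no force.
- **Clearance:** depth readings, checked on the first press, showed the gripper well clear of the bar. I kept well clear of the short lever and the loose things, but took no closing measurement of them.
- **Disagreements:** at the stop, the top view of the lever was mostly hidden by the arm. Its angle fit did not match there, so I relied on the side view, the force rise and the finger position. An upward force of about 5 N also appeared at the stop. I think it is friction on the lever, since the gripper showed no contact with the bar.

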